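# Lock the transformer's hold-down bar with a hitch pin

## Robot

A 6-joint arm with a two-finger parallel gripper is mounted at the origin on the work surface. World frame = base frame: x ahead of the robot, y to its left, z up, the work surface at z = 0. Lengths are in m, angles in rad, forces in N, time in s.
With the tool pointing down it reaches from about 0.35 to 0.775 m from the base axis. Payload 7.3 kg.
Tool frame: the origin (TCP) lies at the very end of the fingers, on their centre line; the grasp point (between the pads) lies robot.pinch_z behind it (robot.pinch_z is the distance from the TCP to the grasp point, in m); y points along the fingers, z is the direction in which the jaws open and shut, and the axes are right-handed (so a half turn about y gives the same grasp; the last joint's range is limited). The gripper opens to 92 mm and grips with 3 to 60 N. Pads are 19 mm wide; open, the fingers measure 130 mm over their backs; the gripper's body (75 mm by 190 mm) begins 47 mm behind the grasp point.
Start: joints at [1.136, 0.342, 1.524, -0, 1.275, -0.146], TCP at [0.15, 0.503, 0.227] pointing down, gripper open.
Joint ranges: [-2.53, 2.53], [-0.77, 2.02], [0.04, 2.7], [-1, 4.14], [0.28, 2.66], [-3.11, 3.11]. Speed limits (rad/s): [2.57, 2.57, 3.14, 3.14, 3.14, 3.14].

## Interface

Orientations are given as [roll, pitch, yaw] about the fixed x, y, z axes, in that order (R = Rz(yaw) Ry(pitch) Rx(roll)).
In Python, from cell import status, viewer, robot gives the robot as it stands. The module is installed in compiled form; this text tells all that it offers.
- The arm moves only by the shell command python3 -m pendant 'ROWS' [FORCE]. ROWS is JSON, a list that holds one entry, the list of rows, each a list of 7 numbers: the shift along the tool's x, y, z in cm, then the turn, a rotation vector about the tool's x, y, z in rad, then the finger opening in cm, from 0 to 9.18. A call has 1 to 20 rows; each row is the pose to reach, as a shift and turn from the pose commanded when the call began, along the tool's axes at that moment; what a row does not reach only later rows make up. A row lasts 1/10 s, in which the tool goes at most 50 mm and 8.59 degrees, less where a joint would pass 70% of its speed; a pose out of reach is approached as far as the arm can. A call with a gripper value outside its range is refused whole. The fingers move at their own pace and stop on an object; FORCE is the grip in N (left out, the last holds). Time passes only in rows, so rows that repeat a pose let the fingers close. It gives the time, the measured TCP pose, the force and the opening at its end, in the units of the state.
- status.observe(): the state, without advancing time (a new reading comes with each control period).
- viewer.read_camera(name): name is "side" or "top" or "wrist"; returns a dict with "image" (384x512x3 uint8, red, green, blue), "range_z" (384x512 float32, m along the optical axis (not along the pixel's ray), 0 where there is no reading), "fx", "fy", "cx", "cy" (pixels), "camera_from_world" (4x4, takes a point from world to camera coordinates). Camera axes: x right, y up, looking along -z (the intrinsics and any distortion apply to the point x, -y, -z); pixel columns grow to the right and rows downward; lengths in m; the calibration is good to about 2 mm. A picture is of the moment at which its call begins.
- robot.hand_in(): hands the job in, once; it reports no verdict.
The state is a dict: "time": time; "qpos": joint angles; "qvel": joint speeds; "joint_efforts": joint torques, N m; "tool_pos": TCP position; "tool_rot": TCP orientation; "contact_force": force on the tool from outside, world axes, zero at the start; "torque": the same for the moment, N m; "opening": finger opening in m.
Only numpy, scipy, OpenCV 4.12 (cv2) and the standard library are available. Lean on these libraries where they do the work, as an engineer would, in place of code of your own. Each camera call takes 0.05 s, during which the arm holds its last target. There are 200 camera calls.

## Task

Take the hitch pin out of its wooden stand and push it down through the cross hole near the free end of the transformer cradle's hold-down bar until its collar sits on the bar, with the wire loop pointing out past the bar's end. Then swing the sprung loop down over the bar's end until it snaps shut, let go, and leave the other things where they are. Be gentle: feel for the hole, and never press the pin or its loop against the bar or cradle with more than 25 N.

Things in the scene. Friction and masses are not known exactly. Their poses are not given: they have to be found in the camera images.
- cradle: Grey steel cradle, fixed to the bench, with a small transformer. A steel hold-down bar lies level over it, along the cradle's x, and sticks out of a cheek plate toward +x; its free end is milled square, 28 x 28 mm, 64 mm long, top face 99 mm and underside 71 mm above the bench. Origin: on the bench (z up) below the middle position of the bar's cross hole (see hole_mid).
- hole_mid (a point): On the cradle, at the bar's top face: MIDDLE position of the upright round through hole, 14 mm across, 1 mm chamfer, centred between the bar's sides. The bar has end play: the real hole is anywhere from 15 mm toward -x to 15 mm toward +x of here (y = 0) and must be felt or seen. The bar stays put (45 N to shift it) and ends 18 mm beyond the real hole's centre.
- cheek (a point): Top middle of the outer face of the near cheek plate (110 mm wide), 75 mm from hole_mid toward -x and 118 mm above the bench. From here cradle, transformer and bar reach up to 220 mm further toward -x, none of it higher than this.
- stand: Wooden block, 70 x 70 x 56 mm, fixed to the bench, with one upright hole 14 mm across and 50 mm deep in the middle of its top, in which the hitch pin stands at the start. Origin: centre of its underside.
- pin: Steel hitch pin (linch pin), about 180 g. Origin: centre of its collar's underside; z up the pin, x toward its open loop. Shank below: round, 12 mm across, 40 mm long, end chamfered 1 mm. Collar 22 mm across, 5 mm thick. It starts upright in the stand, collar on the stand's top, loop open and pointing within 0.7 rad of +y. Home in the bar, its origin is 99 mm above the bench.
- pin_grip (a point): On the pin's axis, 38 mm above its origin: where to hold it. Upright square stem, 12 x 12 mm, sides along the pin's x and y, from 18 to 55 mm above the origin. Under it a cross head, 16 mm (x) by 34 mm (y), 4 to 18 mm above the origin, carries the loop's hinge.
- pin_tip (a point): Centre of the pin's lower end face, 40 mm below the pin's origin.
- loop (a joint): Angle of the wire loop about its hinge along the pin's y, 8 mm above the pin's origin. 0: open, level along the pin's +x; it grows as the loop swings down; 1.36 rad: shut, its end bar against the pin's tip. An over-centre spring holds it open or shut and flips at 0.7 rad; pushing its end down past that takes about 4 N, then it snaps shut by itself.
- loop_end (a point): Middle of the loop's end bar, 48 mm from the hinge. The loop is a U of 5 mm wire, with its two legs 42 mm apart (37 mm clear between them).
- lampboard: Bystander: dark wooden board 150 x 110 mm, fixed, with three lamps, 119 mm high. Origin: centre of underside.
- meter: Bystander: black panel meter lying on its back, 90 x 120 x 64 mm. Origin: centre of underside.
- bobbin: Bystander: aluminium bobbin, 48 mm across, 46 mm high, standing. Origin: centre of underside.
- screwdriver: Bystander: screwdriver lying on the bench. Origin: below its middle.
- notebook: Bystander: closed notebook, 210 x 150 x 12 mm. Origin: centre of underside.
- dowel: Bystander: plain steel dowel standing upright, 14 mm across with a 22 mm head, 55 mm or a little more high, no loop. Origin: centre of underside.
- lampholder: Bystander: white porcelain lampholder, 56 mm across, 42 mm high. Origin: centre of underside.
Not all that is in view belongs to the job. What is shaped like the pin but blue, green or purple is not meant.

How it is judged:
On the way, in this order (a step that is already met when the one before it is completed fails the run):
1. the pin is pushed home through the bar's cross hole, its loop still open (x of pin_tip in the frame of cradle between -0.021 and 0.021 m and y of pin_tip in the frame of cradle between -0.006 and 0.006 m and z of pin in the frame of cradle between 0.094 and 0.103 m and angle between pin's own z axis and vertical below 0.15 rad and value of joint loop below 0.5 rad), for 0.2 s.
2. the loop is swung over the bar's end and snapped shut (x of pin_tip in the frame of cradle between -0.021 and 0.021 m and y of pin_tip in the frame of cradle between -0.006 and 0.006 m and z of pin in the frame of cradle between 0.094 and 0.103 m and angle between pin's own z axis and vertical below 0.15 rad and value of joint loop above 1.25 rad), for 0.2 s.
At the end, for the whole second after the job is handed in: The pin stands through the bar's cross hole: its tip within 21 mm along and 6 mm across the bar of the hole's middle position, its collar on the bar (origin 94 to 103 mm above the bench), upright within 0.15 rad, at rest, with the loop snapped shut over the bar's end (joint above 1.25 rad) (all of step 2 and linear speed of pin below 0.01 m/s); the robot touches nothing.
It fails at once if the pin or its loop pressed against the bar or cradle with more than 25 N (contact force between pin and cradle above 25 N).
It fails at once if a bystander moved by more than 25 mm (distance of any of lampboard, meter, bobbin, screwdriver, notebook, dowel, lampholder from where it was at the start of the episode above 0.025 m).
It also fails if it takes over 72 s, if anything falls off the work surface, if the arm or the gripper's body presses on something with over 40 N, if the wrist force passes 120 N, or if a joint passes its speed limit or range.

## Working session

There is one attempt and no reset: what is moved stays moved. The work goes in short steps, Python scripts to look and compute and a shell command to move; the robot and the scene stay as the last step left them, time stands still between calls to the robot, and variables do not carry over. Pictures are saved under pics/ and viewed, about 8 in all and at most 12, crops included, and the job is handed in when it is done.

```bash
mkdir -p pics
cat > h.py <<'E'
import numpy as np, cv2
from cell import status, viewer, robot
def cam(n):
    c=viewer.read_camera(n); c['T']=np.linalg.inv(c['camera_from_world']); return c
def save(c,name,crop=None,scale=1):
    im=cv2.cvtColor(c['image'],cv2.COLOR_RGB2BGR)
    if crop: x0,y0,x1,y1=crop; im=im[y0:y1,x0:x1]
    im=cv2.resize(im,None,fx=scale,fy=scale,interpolation=cv2.INTER_CUBIC); cv2.imwrite('pics/'+name,im)
def ray(c,u,v):
    d=np.array([(u-c['cx'])/c['fx'],-(v-c['cy'])/c['fy'],-1.]); return c['T'][:3,3],c['T'][:3,:3]@d
def plane(c,u,v,z):
    o,d=ray(c,u,v); return o+d*(z-o[2])/d[2]
def pt(c,u,v):
    o,d=ray(c,u,v); return o+d*float(c['range_z'][int(round(v)),int(round(u))])
def proj(c,p):
    q=c['camera_from_world']@np.append(p,1); return c['cx']+c['fx']*q[0]/-q[2], c['cy']+c['fy']*q[1]/q[2]
def two(c1,p1,c2,p2):
    o1,d1=ray(c1,*p1);o2,d2=ray(c2,*p2)
    s=np.linalg.lstsq(np.c_[d1,-d2],o2-o1,rcond=None)[0]; a=o1+d1*s[0];b=o2+d2*s[1]; return (a+b)/2,np.linalg.norm(a-b)
E
python3 - <<'E'
from h import *
print(status.observe(),robot.pinch_z)
cs=[cam(n) for n in('top','side','wrist')]
for c,n in zip(cs,('top','side','wrist')): print(n,c['fx'],c['fy'],c['cx'],c['cy'],c['T'].round(3).tolist(),[k for k in c])
save(cs[0],'top0.png',None,1.5); save(cs[1],'side0.png',None,1.5)
E
```

```text
{'time': 0.0, 'qpos': array([ 1.13599137e+00,  3.42721565e-01,  1.52501628e+00, -1.10218248e-05,
        1.27538550e+00, -1.46048938e-01]), 'qvel': array([ 0.0012053 , -0.0005971 , -0.00178547, -0.00168132, -0.00050909,
       -0.00014829]), 'joint_efforts': array([-2.66016259e-04, -4.31237733e+01, -2.44220299e+01,  7.19393953e-02,
        5.58361982e-02, -1.01184066e-04]), 'tool_pos': array([0.1493337 , 0.5028925 , 0.22604582]), 'tool_rot': array([-1.57231226e+00,  2.12334465e-04, -2.88752961e-01]), 'contact_force': array([ 1.10743631, -0.61615335,  0.33723752]), 'torque': array([0.03852774, 0.02168879, 0.02378196]), 'opening': 0.09177802441156147} 0.0188
top 386.07447100580424 386.07447100580424 258.9944563944364 192.82300514481332 [[-0.028, 0.982, -0.189, 0.3], [-0.999, -0.032, -0.017, 0.042], [-0.023, 0.188, 0.982, 1.261], [0.0, 0.0, 0.0, 1.0]] ['image', 'range_z', 'fx', 'fy', 'cx', 'cy', 'camera_from_world', 'T']
side 448.2195096804748 448.2195096804748 260.42286025251263 188.11814381368572 [[-0.744, 0.375, -0.554, -0.331], [-0.669, -0.419, 0.615, 0.985], [-0.001, 0.827, 0.562, 0.94], [0.0, 0.0, 0.0, 1.0]] ['image', 'range_z', 'fx', 'fy', 'cx', 'cy', 'camera_from_world', 'T']
wrist 276.02600881988934 276.02600881988934 255.35031783833284 192.4917151196747 [[0.284, -0.917, -0.279, 0.074], [0.959, 0.271, 0.084, 0.526], [-0.001, -0.292, 0.957, 0.384], [0.0, 0.0, 0.0, 1.0]] ['image', 'range_z', 'fx', 'fy', 'cx', 'cy', 'camera_from_world', 'T']
```

View pics/top0.png

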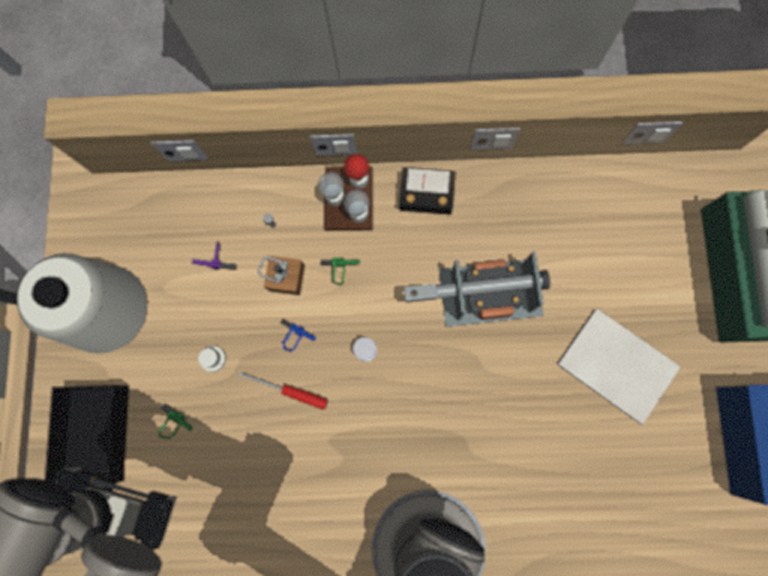

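View pics/side0.png

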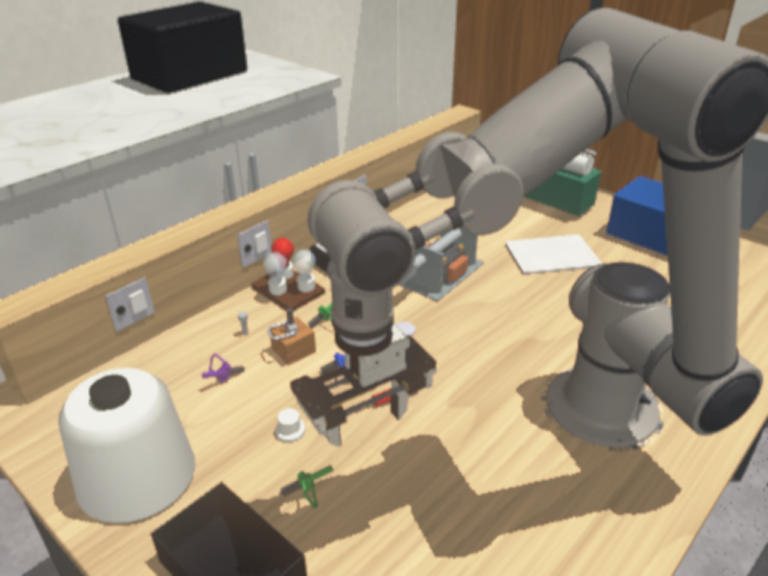

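The top view shows the grey pin in the wooden stand at (283,272), its loop to the left (+y). The cradle's bar is free toward the left, with its end at (405,293). Blue (295,333), green (342,265) and (173,420), and purple (215,260) are lookalikes lying down, and the grey dowel is at (268,219). The grey pin upright in the stand fits. In the side view it is at (290,328).

Run:
```python
from h import *
c=cam('top')
im=c['image'];H,W=im.shape[:2]
v,u=np.mgrid[0:H,0:W]; r=c['range_z']
d=np.stack([(u-c['cx'])/c['fx'],-(v-c['cy'])/c['fy'],-np.ones_like(r)],-1)*r[...,None]
P=d@c['T'][:3,:3].T+c['T'][:3,3]
def rep(n,m):
    p=P[m]; print(n,m.sum(),p.mean(0).round(4),p.min(0).round(3),p.max(0).round(3))
box=lambda a,b,x,y:(u>=a)&(u<x)&(v>=b)&(v<y)
s=box(165,160,208,202)
rep('stand top',s&(abs(P[...,2]-.056)<.006)); rep('stem top',s&(P[...,2]>.095)&(P[...,2]<.13))
hsv=cv2.cvtColor(im,cv2.COLOR_RGB2HSV)
b=box(262,180,303,205)&(P[...,2]>.088)&(P[...,2]<.108)
rep('bar',b); p=P[b]; ctr=p[:,:2].mean(0); w,V=np.linalg.eigh(np.cov(p[:,:2].T)); a=V[:,1]*np.sign(V[1,1]); print(a, np.arctan2(a[1],a[0]), ((p[:,:2]-ctr)@a).max(), ctr+a*((p[:,:2]-ctr)@a).max())
big=box(250,160,370,220)&(P[...,2]>.112)&(P[...,2]<.13); rep('cheek',big)
save(c,'crop1.png',(160,150,300,215),5)
```

```text
stand top 354 [0.5736 0.2894 0.056 ] [0.537 0.252 0.05 ] [0.616 0.337 0.062]
stem top 22 [0.575  0.291  0.1075] [0.569 0.285 0.096] [0.582 0.297 0.114]
bar 297 [ 0.5176 -0.0193  0.0977] [ 0.501 -0.071  0.088] [0.533 0.032 0.105]
[-0.06888835  0.99762438] 1.6397392765025833 0.05083844923115767 [0.51411421 0.03140089]
cheek 212 [ 0.5286 -0.1601  0.1176] [ 0.469 -0.243  0.112] [ 0.591 -0.073  0.125]
```

View pics/crop1.png

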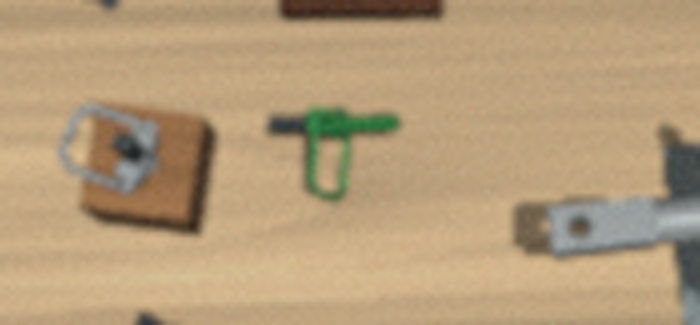

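The grey pin is confirmed in the crop: loop end at crop (70,150), stem at (130,148). The bar's hole is at crop (580,226). Moving above the stand.

```bash
python3 -m pendant '[[[5,-0.3,-1,0,0,0,6],[10,-0.6,-2,0,0,0,6],[15,-1,-3,0,0,0,6],[20,-1.3,-4,0,0,0,6],[25,-1.6,-5,0,0,0,6],[30,-2,-6,0,0,0,6],[34,-2.4,-6.5,0,0,0,6],[38,-2.4,-7,0,0,0,6],[42,-2.4,-7.5,0,0,0,6],[45,-2.4,-8,0,0,0,6],[46.8,-2.4,-8.2,0,0,0,6],[46.8,-2.4,-8.2,0,0,0,6],[46.8,-2.4,-8.2,0,0,0,6]]]' 20
python3 - <<'E'
from h import *
c=cam('wrist'); save(c,'w1.png',None,1.5)
print(status.observe()['contact_force'])
im=c['image'];H,W=im.shape[:2]
v,u=np.mgrid[0:H,0:W]; r=c['range_z']
d=np.stack([(u-c['cx'])/c['fx'],-(v-c['cy'])/c['fy'],-np.ones_like(r)],-1)*r[...,None]
P=d@c['T'][:3,:3].T+c['T'][:3,3]
near=np.hypot(P[...,0]-.575,P[...,1]-.291)<.07
for n,a,b in(('stem',.103,.118),('stand',.05,.0585),('loop',.0605,.07)):
    m=near&(P[...,2]>a)&(P[...,2]<b); p=P[m]; print(n,m.sum(),p.mean(0).round(4),p.min(0).round(4),p.max(0).round(4),(u[m].mean(),v[m].mean()))
E
```

```text
time: 1.5
tool_pos: [0.5743, 0.2914, 0.2501]
tool_rot: [-1.571, 0.001, -0.289]
contact_force: [-0.5, 0.6, 0.1]
opening: 0.06
[ 0.8983219  -0.14081863 -0.56579653]
stem 124 [0.575  0.2922 0.1107] [0.5685 0.2845 0.1035] [0.5825 0.2991 0.1132] (np.float64(255.66935483870967), np.float64(182.46774193548387))
stand 2190 [0.5733 0.2907 0.0564] [0.5362 0.2515 0.0502] [0.6161 0.3314 0.0584] (np.float64(254.15205479452055), np.float64(170.60502283105023))
loop 463 [0.5834 0.3153 0.0663] [0.5533 0.2807 0.0605] [0.6117 0.3433 0.07  ] (np.float64(274.95680345572356), np.float64(174.42116630669545))
```

View pics/w1.png

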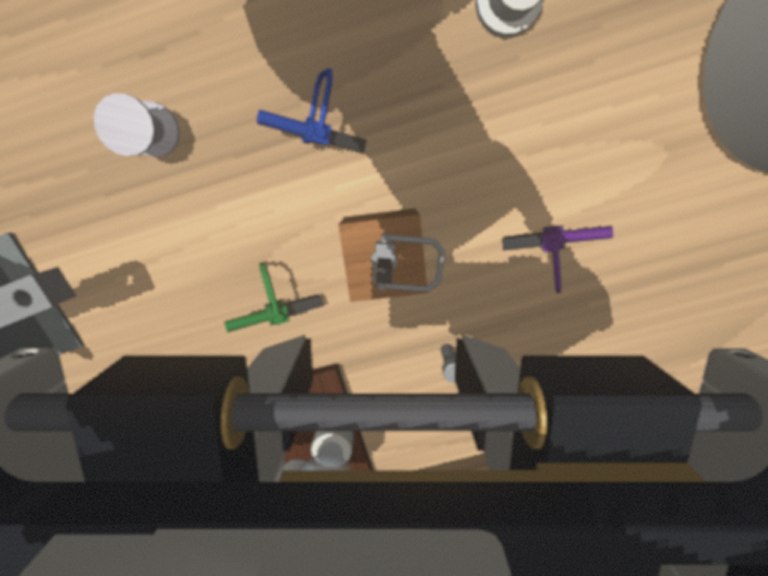

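The wrist view shows the pin from above: stem at (384,268), loop to the right ending at (443,262), nearly along the jaw axis. Next I measure the loop's heading.

Run:
```python
from h import *
c=cam('wrist')
im=c['image'];H,W=im.shape[:2]
v,u=np.mgrid[0:H,0:W]; r=c['range_z']
d=np.stack([(u-c['cx'])/c['fx'],-(v-c['cy'])/c['fy'],-np.ones_like(r)],-1)*r[...,None]
P=d@c['T'][:3,:3].T+c['T'][:3,3]
sat=cv2.cvtColor(im,cv2.COLOR_RGB2HSV)[...,1]
q=P-[.575,.292,0]; rad=np.hypot(q[...,0],q[...,1])
m=(rad<.06)&(rad>.012)&(P[...,2]>.058)&(P[...,2]<.073)&(sat<90)
p=P[m]; print(m.sum(),p.mean(0), cv2.minAreaRect(p[:,:2].astype('f4')*1000))
e=m&(rad>.04); print('end',e.sum(),P[e].mean(0),np.arctan2(q[e][:,1].mean(),q[e][:,0].mean()))
# stem by two views: top-face centre wrist vs earlier top
m2=(rad<.014)&(P[...,2]>.103); print('stem',P[m2].mean(0),cv2.minAreaRect(P[m2][:,:2].astype('f4')*1000))
# hole in the wrist view
x,y=14.5,198
print('bar pts',plane(c,14.5,198,.099),pt(c,4,203))
g=cv2.cvtColor(im,cv2.COLOR_RGB2GRAY); print(g[190:206,5:26])
```

```text
444 [0.58388927 0.31679466 0.06673388] ((585.3578491210938, 311.5383605957031), (57.55521011352539, 50.03236770629883), 67.91448974609375)
end 186 [0.59218379 0.33275821 0.06653378] 1.171806315476174
stem [0.57535412 0.29203471 0.11082856] ((576.0051879882812, 291.81072998046875), (11.743383407592773, 12.272811889648438), 67.96995544433594)
bar pts [0.51518277 0.01329363 0.099     ] [ 0.51716549 -0.00158866  0.09935562]
[[147 151 156 161 160 161 163 162 161 162 161 159 160 159 161 159 158 159
  157 144 120]
 [159 157 161 160 161 162 161 159 160 158 158 159 159 159 160 159 161 159
  159 154 137]
 [161 162 160 160 158 154 152 147 145 147 151 156 157 160 158 157 158 161
  158 157 147]
 [161 159 160 156 149 136 124 114 110 115 127 137 146 151 156 158 158 157
  159 159 155]
 [159 159 154 145 127 105  91  82  76  79  88 101 115 133 147 156 159 158
  158 159 159]
 [159 156 151 132 105  83  67  66  63  64  67  71  82 103 130 149 158 159
  159 160 159]
 [158 156 146 124  98  75  64  66  66  66  64  66  69  77 106 133 152 158
  159 158 158]
 [157 155 144 122  97  73  63  64  64  66  67  65  66  67  85 115 144 156
  159 158 159]
 [157 154 143 120  95  74  65  67  65  66  67  67  67  66  74  97 129 150
  157 159 157]
 [156 153 147 127 105  83  69  64  68  68  68  68  70  68  71  90 124 148
  158 157 159]
 [156 155 151 137 115  94  75  69  68  68  70  71  70  70  72  91 120 148
  157 159 157]
 [155 157 153 146 133 111  87  72  67  68  71  69  71  71  74  92 125 148
  156 157 155]
 [159 156 156 154 143 128 107  87  75  74  73  71  72  76  86 107 136 152
  158 158 158]
 [158 158 157 157 153 143 127 110  97  91  88  82  85  92 106 127 145 156
  159 158 158]
 [157 157 156 155 155 154 147 135 128 121 116 111 114 123 136 146 154 158
  157 158 162]
 [156 157 156 158 157 155 155 152 147 144 141 138 140 148 154 157 157 160
  159 159 160]]
```

```bash
python3 -m pendant '[[[0.1,4,0.1,0,0.05,0,5],[0.1,8,0.1,0,0.09,0,5],[0.1,12,0.1,0,0.09,0,5],[0.1,15,0.1,0,0.09,0,5],[0.1,16.5,0.1,0,0.09,0,5],[0.1,17.2,0.1,0,0.09,0,5],[0.1,17.2,0.1,0,0.09,0,5]]]' 20
python3 - <<'E'
from h import *
c=cam('wrist'); save(c,'w2.png',(100,120,420,360),2.2)
E
```

```text
time: 2.3
tool_pos: [0.5751, 0.2926, 0.0785]
tool_rot: [-1.571, 0.001, -0.378]
contact_force: [0.3, 0.2, -0.6]
opening: 0.0498
```

View pics/w2.png

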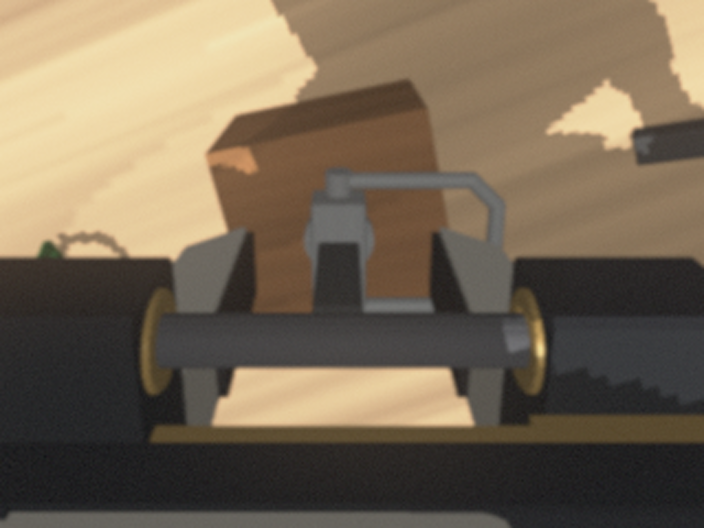

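The stem is between the fingers at (340,260) and the loop lies along the jaw axis. Closing.

```bash
python3 -m pendant '[[[0,0,0,0,0,0,3],[0,0,0,0,0,0,0.8],[0,0,0,0,0,0,0.8],[0,0,0,0,0,0,0.8],[0,0,0,0,0,0,0.8],[0,0,0,0,0,0,0.8],[0,0,0,0,0,0,0.8]]]' 30
python3 -m pendant '[[[0,-1,0,0,0,0,0.8],[0,-3,0,0,0,0,0.8],[0,-6,0,0,0,0,0.8],[0,-10,0,0,0,0,0.8],[0,-13,0,0,0,0,0.8],[0,-13,0,0,0,0,0.8],[0,-13,0,0,0,0,0.8]]]'
```

```text
time: 3.05
tool_pos: [0.576, 0.292, 0.0788]
tool_rot: [-1.571, -0.0, -0.379]
contact_force: [-0.3, -0.1, 1.3]
opening: 0.0114
time: 3.75
tool_pos: [0.5759, 0.2921, 0.209]
tool_rot: [-1.57, -0.0, -0.379]
contact_force: [-0.1, -0.1, -3.5]
opening: 0.0116
```

```bash
python3 -m pendant '[[[0.4,0,-2.5,0,-0.04,0,0.8],[1,0,-6,0,-0.09,0,0.8],[1.7,0,-10,0,-0.16,0,0.8],[2.4,0,-14,0,-0.23,0,0.8],[3.1,0,-18,0,-0.29,0,0.8],[3.7,0,-22,0,-0.35,0,0.8],[4.2,0,-25,0,-0.4,0,0.8],[4.5,0,-27,0,-0.43,0,0.8],[4.7,0,-28.2,0,-0.448,0,0.8],[4.7,0,-28.2,0,-0.448,0,0.8],[4.7,0,-28.2,0,-0.448,0,0.8],[4.7,0,-28.2,0,-0.448,0,0.8]]]'
cat > hole.py <<'E'
from h import *
import sys
print(status.observe()['contact_force'].round(2),status.observe()['tool_pos'].round(4))
c=cam('wrist'); save(c,sys.argv[1],(130,90,390,285),3)
t=cam('top')
print('top hole',plane(t,276,195.2,.099))
im=c['image'];H,W=im.shape[:2]
v,u=np.mgrid[0:H,0:W]; r=c['range_z']
d=np.stack([(u-c['cx'])/c['fx'],-(v-c['cy'])/c['fy'],-np.ones_like(r)],-1)*r[...,None]
P=d@c['T'][:3,:3].T+c['T'][:3,3]
m=(abs(P[...,2]-.099)<.003)&(abs(P[...,0]-.515)<.03)&(P[...,1]>-.045)&(P[...,1]<.05)
p=P[m]; print('bar',m.sum(),p.min(0),p.max(0),cv2.minAreaRect(p[:,:2].astype('f4')*1000)); print(proj(c,[.515,.0135,.099]))
E
python3 hole.py w3.png
```

```text
time: 4.95
tool_pos: [0.5152, 0.0135, 0.208]
tool_rot: [-1.57, 0.001, 0.07]
contact_force: [-0.2, -0.4, -2.0]
opening: 0.0116
[-0.21 -0.35 -2.  ] [0.5152 0.0135 0.208 ]
top hole [0.51405545 0.01030654 0.099     ]
bar 1615 [ 0.50046379 -0.04498164  0.09600212] [0.53288253 0.03114477 0.10187783] ((517.19189453125, -7.2679595947265625), (28.37843894958496, 76.33617401123047), 4.343222618103027)
(np.float64(254.90299911584432), np.float64(189.40152442677874))
```

View pics/w3.png

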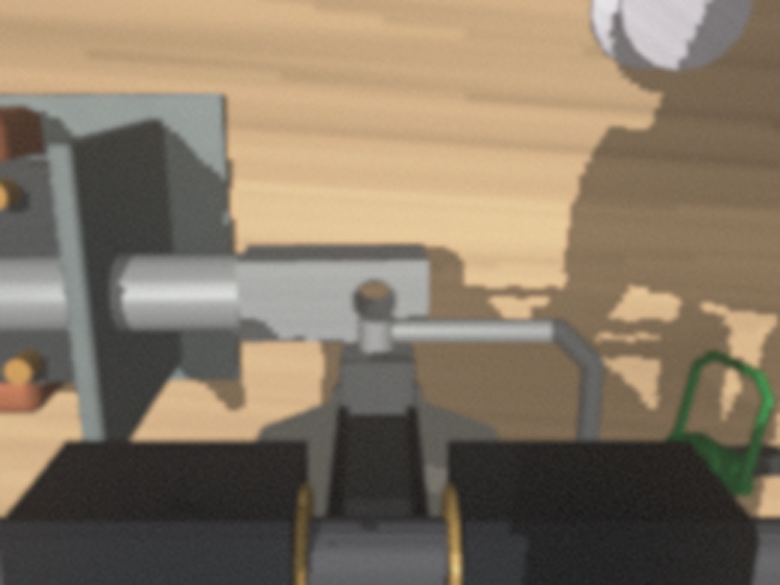

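The hole is at crop (375,298) just behind the pin's shank, and the bar end is at (428,298). Hole estimate is (0.5155, 0.013), practically under the tool. Descending gently with light grip.

```bash
python3 -m pendant '[[[0,1.5,0,0,0,0,0.8],[0,3,0,0,0,0,0.8],[0,4,0,0,0,0,0.8],[0,4.3,0,0,0,0,0.8],[0,4.3,0,0,0,0,0.8],[0,4.3,0,0,0,0,0.8]]]' 15
python3 -m pendant '[[[0,0.05,0,0,0,0,0.8],[0,0.1,0,0,0,0,0.8],[0,0.15,0,0,0,0,0.8],[0,0.2,0,0,0,0,0.8],[0,0.25,0,0,0,0,0.8],[0,0.3,0,0,0,0,0.8],[0,0.35,0,0,0,0,0.8],[0,0.35,0,0,0,0,0.8]]]'
python3 - <<'E'
from h import *
s=status.observe(); print(s['tool_pos'],s['contact_force'],s['torque'])
c=cam('wrist'); save(c,'w4.png',(190,120,320,220),6)
E
```

```text
time: 5.65
tool_pos: [0.5158, 0.0127, 0.1662]
tool_rot: [-1.571, -0.001, 0.069]
contact_force: [-0.2, 0.9, -1.8]
opening: 0.0115
time: 6.45
tool_pos: [0.5154, 0.0127, 0.1621]
tool_rot: [-1.571, 0.0, 0.069]
contact_force: [-0.3, 0.3, -2.2]
opening: 0.0121
[0.51536158 0.01266479 0.16211298] [-0.26845411  0.33343808 -2.22417616] [-0.02685451  0.0478427   0.04709774]
```

View pics/w4.png

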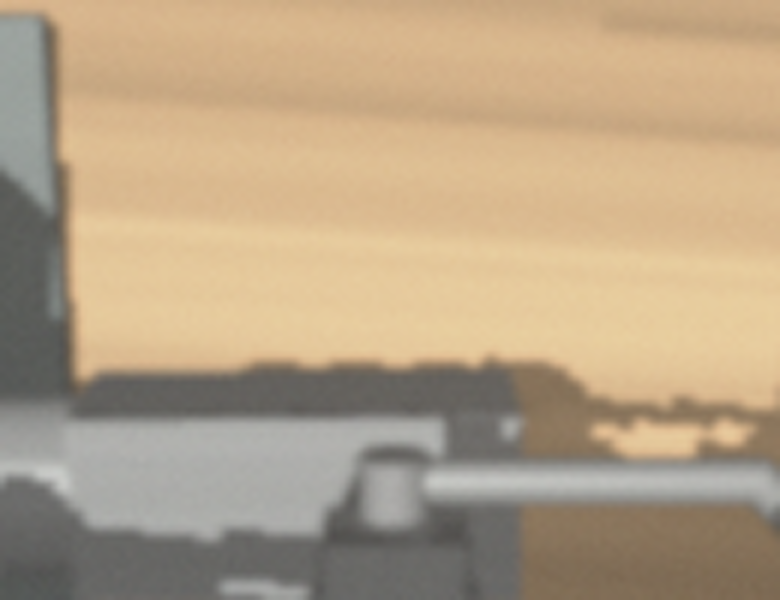

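The shank's tip is right over the dark hole (crop 390,470). Feeling downward.

```bash
python3 -m pendant '[[[0,0.04,0,0,0,0,0.8],[0,0.08,0,0,0,0,0.8],[0,0.12,0,0,0,0,0.8]]]'
python3 -m pendant '[[[0,0.04,0,0,0,0,0.8],[0,0.08,0,0,0,0,0.8],[0,0.12,0,0,0,0,0.8]]]'
```

```text
time: 6.8
tool_pos: [0.5154, 0.0127, 0.161]
tool_rot: [-1.571, -0.0, 0.069]
contact_force: [-0.6, 0.3, -2.0]
opening: 0.0113
time: 7.1
tool_pos: [0.5154, 0.0127, 0.1598]
tool_rot: [-1.571, -0.0, 0.069]
contact_force: [-0.4, -0.2, -2.2]
opening: 0.0116
```

```bash
python3 -m pendant '[[[0,0.05,0,0,0,0,0.8],[0,0.1,0,0,0,0,0.8],[0,0.15,0,0,0,0,0.8],[0,0.2,0,0,0,0,0.8]]]'
python3 -m pendant '[[[0,0.06,0,0,0,0,0.8],[0,0.12,0,0,0,0,0.8],[0,0.18,0,0,0,0,0.8],[0,0.24,0,0,0,0,0.8],[0,0.3,0,0,0,0,0.8]]]'
```

```text
time: 7.5
tool_pos: [0.5154, 0.0127, 0.1578]
tool_rot: [-1.571, -0.0, 0.069]
contact_force: [0.5, -0.4, -3.1]
opening: 0.0119
time: 8.0
tool_pos: [0.5154, 0.0127, 0.1547]
tool_rot: [-1.571, -0.0, 0.069]
contact_force: [0.3, 0.1, -2.2]
opening: 0.0121
```

```bash
python3 -m pendant '[[[0,0.15,0,0,0,0,0.8],[0,0.3,0,0,0,0,0.8],[0,0.45,0,0,0,0,0.8],[0,0.6,0,0,0,0,0.8],[0,0.75,0,0,0,0,0.8],[0,0.9,0,0,0,0,0.8],[0,1.05,0,0,0,0,0.8],[0,1.2,0,0,0,0,0.8]]]'
python3 -m pendant '[[[0,0.15,0,0,0,0,0.8],[0,0.3,0,0,0,0,0.8],[0,0.45,0,0,0,0,0.8],[0,0.6,0,0,0,0,0.8],[0,0.75,0,0,0,0,0.8],[0,0.9,0,0,0,0,0.8],[0,1.05,0,0,0,0,0.8],[0,1.2,0,0,0,0,0.8]]]'
python3 -m pendant '[[[0,0.1,0,0,0,0,0.8],[0,0.2,0,0,0,0,0.8],[0,0.3,0,0,0,0,0.8],[0,0.4,0,0,0,0,0.8],[0,0.5,0,0,0,0,0.8],[0,0.6,0,0,0,0,0.8]]]'
```

```text
time: 8.8
tool_pos: [0.5154, 0.0127, 0.1427]
tool_rot: [-1.571, -0.0, 0.069]
contact_force: [-0.2, 0.5, -1.7]
opening: 0.0118
time: 9.6
tool_pos: [0.5154, 0.0127, 0.1307]
tool_rot: [-1.571, -0.0, 0.069]
contact_force: [0.1, 0.3, -2.4]
opening: 0.0118
time: 10.2
tool_pos: [0.5154, 0.0127, 0.1247]
tool_rot: [-1.571, -0.0, 0.069]
contact_force: [-0.1, 0.8, -2.0]
opening: 0.0118
```

```bash
python3 -m pendant '[[[0,0.04,0,0,0,0,0.8],[0,0.08,0,0,0,0,0.8],[0,0.12,0,0,0,0,0.8],[0,0.16,0,0,0,0,0.8],[0,0.2,0,0,0,0,0.8],[0,0.23,0,0,0,0,0.8]]]'
python3 -m pendant '[[[0,0.03,0,0,0,0,0.8],[0,0.06,0,0,0,0,0.8],[0,0.06,0,0,0,0,0.8]]]'
```

```text
time: 10.8
tool_pos: [0.5154, 0.0127, 0.1225]
tool_rot: [-1.571, -0.0, 0.069]
contact_force: [-0.1, 0.4, -2.7]
opening: 0.0119
time: 11.1
tool_pos: [0.5154, 0.0127, 0.1219]
tool_rot: [-1.571, -0.0, 0.069]
contact_force: [0.0, -0.2, -2.6]
opening: 0.0118
```

```bash
python3 -m pendant '[[[0,0,0,0,0,0,1.5],[0,0,0,0,0,0,2.4],[0,0,0,0,0,0,2.4],[0,0,0,0,0,0,2.4],[0,0,0,0,0,0,2.4],[0,-1,0,0,0,0,2.4],[0,-3,0,0,0,0,2.4],[0,-6,0,0,0,0,2.4],[0,-6,0,0,0,0,2.4],[0,-6,0,0,0,0,2.4]]]'
python3 - <<'E'
from h import *
print(status.observe()['contact_force'])
c=cam('wrist'); save(c,'w5.png',(130,90,390,285),3)
im=c['image'];H,W=im.shape[:2]
v,u=np.mgrid[0:H,0:W]; r=c['range_z']
d=np.stack([(u-c['cx'])/c['fx'],-(v-c['cy'])/c['fy'],-np.ones_like(r)],-1)*r[...,None]
P=d@c['T'][:3,:3].T+c['T'][:3,3]
ex=np.array([np.cos(1.645),np.sin(1.645)]); q=(P[...,:2]-[.5154,.0127]); a=q@ex; b=q@np.array([-ex[1],ex[0]])
for n,m in (('stem',(abs(a)<.012)&(abs(b)<.012)&(P[...,2]>.145)),('loop',(a>.02)&(a<.06)&(abs(b)<.03)&(P[...,2]>.09))):
  print(n,m.sum(),P[m].mean(0),np.percentile(P[m][:,2],[5,50,95]),a[m].min(),a[m].max(),b[m].min(),b[m].max())
E
```

```text
time: 12.1
tool_pos: [0.5158, 0.0126, 0.1829]
tool_rot: [-1.571, -0.002, 0.069]
contact_force: [-0.1, 0.1, -0.0]
opening: 0.024
[-0.11370825  0.11820688 -0.03110139]
stem 485 [0.51427345 0.00865881 0.17256828] [0.14849224 0.15482076 0.22440047] -0.011982482347258728 0.006131472087553643 -0.010258375754117992 0.00944298922770043
loop 14149 [0.4903252  0.04950116 0.27634606] [0.21698793 0.28679641 0.2922096 ] 0.020001794414963574 0.05999589346627022 -0.02340399326729401 0.029998136248958196
```

View pics/w5.png

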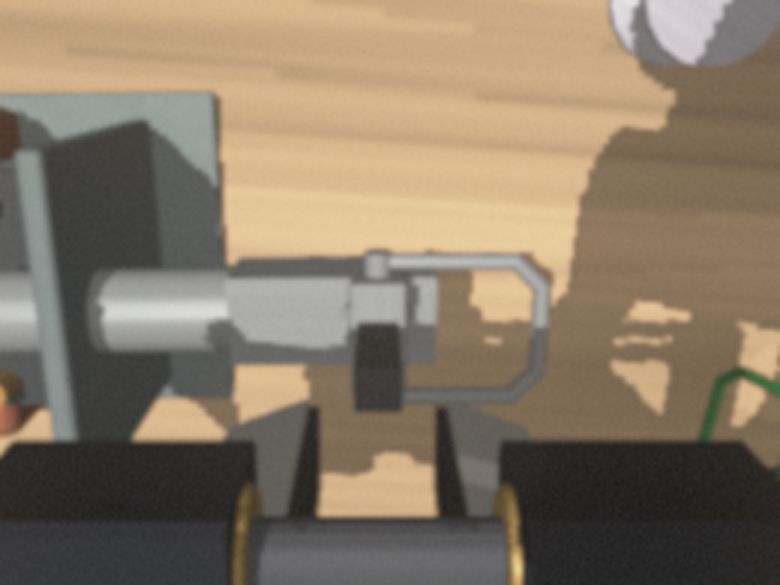

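The pin is home: stem top at 0.1545, collar on the bar. The loop is open and straddles the bar, pointing out past its end, with the end bar at crop (540,325). A straight-down push would bring the gripper body onto the stem, so I'll turn the tool 90° and tilt its body outward.

```bash
python3 -c "
from h import *
print(status.observe()['qpos'].round(3))"
python3 -m pendant '[[[0,-0.5,1,0,0,0,1],[0,-1,2,0,0.15,0,0],[0,-1.5,4,0,0.3,0,0],[0,-2,5,0,0.44,0,0],[0,-2,7,0,0.58,0,0],[0,-2,7,0,0.72,0,0],[0,-2,7,0,0.86,0,0],[0,-2,7,0,1,0,0],[0,-2,7,0,1.14,0,0],[0,-2,7,0,1.28,0,0],[0,-2,7,0,1.42,0,0],[0,-2,7,0,1.57,0,0],[0,-2,7,0,1.57,0,0],[0,-2,7,0,1.57,0,0]]]'
python3 -m pendant '[[[0,0,0,0,0,-0.12,0],[0,0,0,0,0,-0.24,0],[0,0,0,0,0,-0.35,0],[0,0,0,0,0,-0.35,0],[0,0,0,0,0,-0.35,0]]]'
python3 -c "
from h import *
from scipy.spatial.transform import Rotation as Rn
s=status.observe();R=Rn.from_euler('xyz',s['tool_rot']).as_matrix();p=s['tool_pos']
print(s['qpos'].round(3)); print(R.round(3))
ex=np.array([np.cos(1.645),np.sin(1.645),0]);o=np.array([.5154,.0127,0])
print('cradle coords of tcp',(p-o)@ex,(p-o)@[-ex[1],ex[0],0],p[2])
for n,x,z in (('start',.046,.116),('open',.046,.1095),('mid',.044,.095),('flip',.041,.077)):
  t=o+ex*x+[0,0,z]; print(n,(R.T@(t-p)*100).round(2))
"
```

```text
[-0.124  0.366  1.62   0.     1.156 -1.764]
time: 13.55
tool_pos: [0.5102, 0.0829, 0.2016]
tool_rot: [-1.572, 0.0, -1.496]
contact_force: [-0.4, -0.1, 0.0]
opening: 0.0002
time: 14.05
tool_pos: [0.5103, 0.0833, 0.2015]
tool_rot: [-1.573, -0.348, -1.497]
contact_force: [0.3, 0.7, -0.1]
opening: 0.0004
[ 0.221  0.405  1.557 -0.362  1.255  0.274]
[[ 0.07   0.023  0.997]
 [-0.938 -0.34   0.073]
 [ 0.341 -0.94  -0.002]]
cradle coords of tcp 0.07077643838723312 -0.00016969105961799774 0.20149046912996765
start [-0.58  8.88 -0.  ]
open [-0.81  9.49  0.  ]
mid [-1.11 10.92  0.  ]
flip [-1.440e+00  1.272e+01  1.000e-02]
```

```bash
python3 -m pendant '[[[0,2,0,0,0,0,0],[0,4,0,0,0,0,0],[-0.3,6,0,0,0,0,0],[-0.5,8,0,0,0,0,0],[-0.6,8.9,0,0,0,0,0],[-0.6,8.9,0,0,0,0,0],[-0.6,8.9,0,0,0,0,0]]]'
python3 -m pendant '[[[-0.05,0.12,0,0,0,0,0],[-0.1,0.24,0,0,0,0,0],[-0.14,0.36,0,0,0,0,0],[-0.18,0.48,0,0,0,0,0],[-0.23,0.6,0,0,0,0,0],[-0.26,0.75,0,0,0,0,0],[-0.28,0.9,0,0,0,0,0]]]'
```

```text
time: 14.75
tool_pos: [0.5128, 0.0574, 0.117]
tool_rot: [-1.57, -0.349, -1.502]
contact_force: [0.7, 1.0, -1.1]
opening: 0.0006
time: 15.45
tool_pos: [0.5126, 0.0577, 0.1069]
tool_rot: [-1.57, -0.349, -1.501]
contact_force: [-1.8, 3.6, 2.9]
opening: 0.0008
```

Run:
```python
from h import *
s=status.observe();print(s['tool_pos'],s['contact_force'])
c=cam('wrist'); save(c,'w6.png',None,1.5)
```

```text
[0.51260677 0.05771005 0.10693415] [-1.83841151  3.60359173  2.91506927]
```

View pics/w6.png

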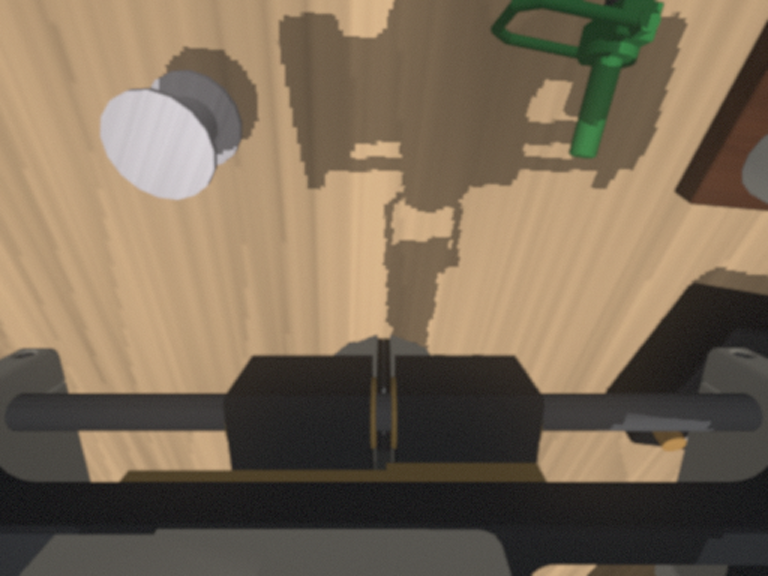

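The wrist view is blocked by the fingers. Force shows contact with the loop, under 5 N. Continuing along the arc.

```bash
python3 -m pendant '[[[-0.03,0.15,0,0,0,0,0],[-0.06,0.3,0,0,0,0,0],[-0.1,0.45,0,0,0,0,0],[-0.14,0.6,0,0,0,0,0],[-0.18,0.75,0,0,0,0,0],[-0.2,0.9,0,0,0,0,0],[-0.23,1.05,0,0,0,0,0],[-0.26,1.2,0,0,0,0,0]]]'
python3 -m pendant '[[[-0.03,0.15,0,0,0,0,0],[-0.06,0.3,0,0,0,0,0],[-0.1,0.45,0,0,0,0,0],[-0.14,0.6,0,0,0,0,0],[-0.18,0.75,0,0,0,0,0],[-0.2,0.9,0,0,0,0,0]]]'
```

```text
time: 16.3
tool_pos: [0.5124, 0.0553, 0.0945]
tool_rot: [-1.571, -0.35, -1.501]
contact_force: [0.6, 2.0, 2.0]
opening: 0.0004
time: 16.9
tool_pos: [0.5125, 0.0543, 0.0854]
tool_rot: [-1.571, -0.35, -1.501]
contact_force: [-0.3, -0.2, 1.8]
opening: 0.0
```

```bash
python3 -m pendant '[[[-0.04,0.15,0,0,0,0,0],[-0.08,0.3,0,0,0,0,0],[-0.12,0.45,0,0,0,0,0],[-0.16,0.6,0,0,0,0,0],[-0.2,0.75,0,0,0,0,0],[-0.24,0.9,0,0,0,0,0],[-0.28,1.05,0,0,0,0,0],[-0.32,1.2,0,0,0,0,0],[-0.32,1.2,0,0,0,0,0]]]'
python3 - <<'E'
from h import *
c=cam('side'); u,v=proj(c,[.515,.015,.09]);print(u,v,status.observe()['contact_force'])
u,v=int(u),int(v); save(c,'s2.png',(max(u-55,0),max(v-45,0),u+55,v+45),6)
E
```

```text
time: 17.8
tool_pos: [0.5125, 0.0532, 0.0729]
tool_rot: [-1.571, -0.35, -1.501]
contact_force: [-0.1, -1.0, 0.4]
opening: 0.0006
266.26803198336654 182.09867177576376 [-0.19119265  0.31542677  1.13130785]
```

View pics/s2.png

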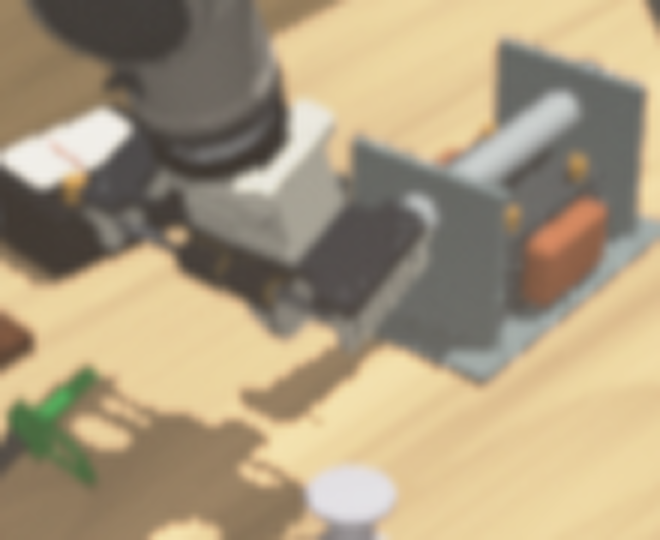

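Gripper occludes the pin in the side view. The force has fallen to about zero, so the loop probably snapped. Retreating and looking.

```bash
python3 -m pendant '[[[-0.3,-1,0,0,0,0,0],[-0.3,-3,0,0,0,0,0],[-0.3,-6,0,0,0,0,0],[-2,-10,0,0,0,0,0],[-6,-14,0,0,0,0,0],[-10,-16,0,0,0,0,0],[-14,-16,0,0,0,0,0],[-14,-16,0,0,0,0,0],[-14,-16,0,0,0,0,0]]]'
python3 - <<'E'
from h import *
im=[]
for n in('side','top'):
    c=cam(n); u,v=proj(c,[.515,.015,.09]);u,v=int(u),int(v); print(n,u,v)
    a=cv2.cvtColor(c['image'],cv2.COLOR_RGB2BGR)[v-25:v+25,u-33:u+33]; im.append(cv2.resize(a,(396*1,300),interpolation=cv2.INTER_CUBIC))
cv2.imwrite('pics/f1.png',np.hstack(im)); print(status.observe()['contact_force'])
E
```

```text
time: 18.75
tool_pos: [0.4991, 0.2401, 0.1756]
tool_rot: [-1.571, -0.35, -1.498]
contact_force: [0.5, -0.3, 0.9]
opening: 0.0007
side 266 182
top 274 195
[ 0.62902535 -0.30270255 -0.06505565]
```

View pics/f1.png

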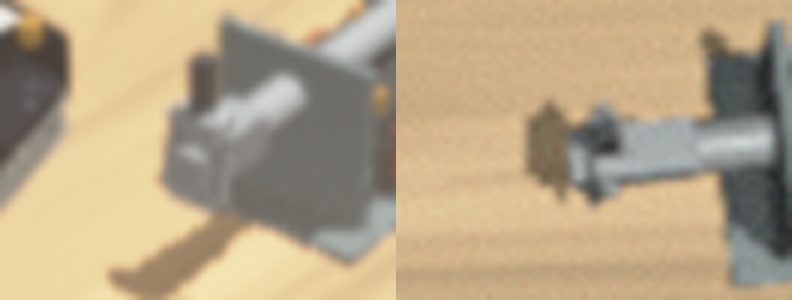

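Both crops show the loop no longer sticks out and the pin is upright. One last enlarged crop, with predicted end-bar ends for shut (green) and half open 1.0 rad (red), before handing in.

Run:
```python
from h import *
c=cam('side'); u0,v0=240,160;k=14
a=cv2.cvtColor(c['image'],cv2.COLOR_RGB2BGR)[v0:v0+40,u0:u0+54]
b=cv2.resize(a,None,fx=k,fy=k,interpolation=cv2.INTER_CUBIC)
ex=np.array([np.cos(1.645),np.sin(1.645),0]);ey=np.array([-ex[1],ex[0],0])
for th,col in((1.36,(0,255,0)),(1.0,(0,0,255))):
  for s in(-.021,.021):
    p=np.array([.5154,.0127,.107])+ex*.048*np.cos(th)+ey*s-[0,0,.048*np.sin(th)]
    u,v=proj(c,p); cv2.circle(b,(int((u-u0+.5)*k),int((v-v0+.5)*k)),5,col,1)
cv2.imwrite('pics/f2.png',b)
```

```text
(no output)
```

View pics/f2.png

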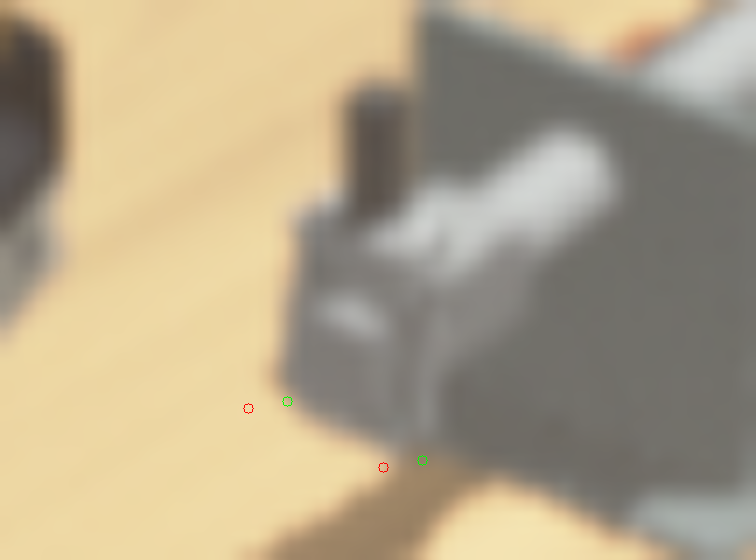

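The loop's end bar (about (285,385) to (410,450)) lies at the shut (green) marks, with nothing at the red ones. The stem at (380,150) is upright. Handing in.

```bash
python3 -c "
from h import *
print(status.observe()['contact_force'].round(2),status.observe()['time']); robot.hand_in()"
```

```text
[-0.55 -0.24 -0.02] 18.9
the job is handed in; nothing more can be done
```

The pin is through the bar's cross hole, with its collar on the bar and the loop snapped shut over the bar's end. I handed the job in at about 19 s; no verdict was reported.

- **Insertion:** I took the pin from the stand, turned its loop to point out past the bar's end, and found the hole with the wrist camera. It went in without meeting resistance; wrist force readings between moves stayed around 2–3 N, mostly the pin's own weight.
- **Loop:** I swung it down with closed, tilted fingers. Readings between moves peaked at about 5 N, then fell to about zero.
- **Last checks:**
  - After release, the stem top stood at 0.1545 m; 0.154 m is expected when home.
  - The last side view shows the stem upright and the loop's end bar at the predicted shut position.
  - The gripper was about 0.2 m away, with about zero force.
- **Disagreed or not checked:**
  - The top camera put the hole about 3 mm from the wrist camera's estimate, and I followed the wrist camera.
  - The side view was blocked during the snap, so the loop was only confirmed shut after I backed away.
  - Forces were read only at the end of each move, not during it.
  - I did not measure the bystanders again at the end; the tool stayed clear of them.

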